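# Take the spent solder reel off the bench reel stand

## Task

The reel on the solder stand is used up: swing the stand's drag lever over by its black ball knob until the hand lever lines up with the red park mark on the white disc, which lifts the roller arm out from between the reel's flanges. Then lift the blue reel over the upturned end of its peg and draw it off without wrenching the peg, and lower it into the free end of the carton of old reels until it sits on the carton's floor before letting go. Leave the lever parked at the mark and do not push the two old reels about.

Things in the scene. Friction and masses are not known exactly. Their poses are not given: they have to be found in the camera images.
- reel_stand: Grey steel reel stand, base 150 x 200 mm, fixed. Origin on the table under the peg's root; own -x is the way the peg points, +y the lever's side. Peg: 8 mm rod along x at y = 0, axis 95 mm high, from a stop washer at x = -34 mm to its upturned end. Upright at x = 0 to 4 mm, 107 mm high (129 at the lever). White disc (94 mm, x = -55 mm) behind the lever bears black marks and the red park mark.
- peg_tip (a point): Centre of the rounded upturned end of the peg, at (-110, 0, 104) mm in the stand's frame: the end of the peg rises 9 mm (its top is 13 mm above the peg's axis).
- empty_reel: Spent blue reel, 80 g, hanging on the peg by its bore. Origin at its centre, own x along its axis. Flanges 76 mm across, 3.5 mm thick, 46 mm over both; white core 34 mm; bore 26 mm. It hangs with its centre 9 mm under the peg's axis; with the centre 0 to 9 mm above that axis the bore clears the upturned end. Grip the flat outer faces from above, over the top 15 mm.
- drag_lever (a joint): Angle of the drag lever, rad: 0 = roller arm level, down on the reel's core between the flanges; grows as the arm rises and the hand lever swings to the stand's +y; stops at 1.65. The red park mark is at 1.30. Stiff hinge: it stays where it is left.
- drag_knob (a point): Centre of the black ball knob, 24 mm across, 95 mm from the pivot. At angle q it lies 95 sin(q - 0.524) mm to the stand's +y of the pivot and 95 cos(q - 0.524) mm above it. The roller arm on the other side of the hub is 100 mm long, level towards the reel at q = 0.
- drag_pivot (a point): Centre of the lever's hub on its pivot axis, at (-69, 100, 109) mm in the stand's frame; the axis is the stand's own x.
- park_point (a point): Where the centre of the ball knob is when the lever is at the red park mark.
- carton: Open cardboard carton fixed to the table, 176 mm along its own x, 252 mm along its own y, walls 47 mm high, floor 2 mm; inside 165 x 246 mm. Origin under its centre. Two old reels lie flat in the end towards own +y; the end towards own -y is free.
- carton_space (a point): Middle of the free space on the carton's floor, 45 mm to own -y of the carton's centre, 2 mm above the table.
- old_reel_a: Old blue reel of the same kind, lying flat (46 mm high, 76 mm across) in the carton; origin at its centre.
- old_reel_b: The second old reel, lying flat beside the first.

How it is judged (in metres and radians):
On the way, in this order (a step that is already met when the one before it is completed fails the run):
1. the drag lever stands at the red park mark (1.30 rad, within 0.12) while the reel still hangs on the peg (value of joint drag_lever between 1.18 and 1.42 rad and x of empty_reel in the frame of reel_stand above -0.085 m), for 0.2 s.
2. the reel is drawn right off the peg (its centre more than 140 mm in front of the peg's root) and held clear of the table in the fingers (x of empty_reel in the frame of reel_stand below -0.14 m and height (world z) of empty_reel above 0.075 m and contact force between the fingers and empty_reel above 0.3 N), for 0.1 s.
3. the reel, still in the fingers, sits on the carton's floor beside the old reels (centre under 52 mm high, inside the walls) (x of empty_reel in the frame of carton between -0.075 and 0.075 m and y of empty_reel in the frame of carton between -0.11 and 0.04 m and height (world z) of empty_reel below 0.052 m and contact force between the fingers and empty_reel above 0.3 N), for 0.1 s.
At the end, for the whole second after the job is handed in: The reel rests, let go and still, on the floor of the free end of the carton (centre under 52 mm high and inside the walls), and the drag lever stands at the red park mark, 1.30 rad within 0.12 (value of joint drag_lever between 1.18 and 1.42 rad and x of empty_reel in the frame of carton between -0.075 and 0.075 m and y of empty_reel in the frame of carton between -0.11 and 0.04 m and height (world z) of empty_reel below 0.052 m and linear speed of empty_reel below 0.03 m/s); the robot touches nothing.
It fails at once if the peg or stand is wrenched: more than 35 N between the reel and the stand (contact force between empty_reel and reel_stand above 35 N).
It fails at once if an old reel in the carton is shifted by more than 25 mm (distance of any of old_reel_a, old_reel_b from where it was at the start of the episode above 0.025 m).
It also fails if it takes over 50 s, if anything falls off the work surface, if the arm or the gripper's body presses on something with over 40 N, if the wrist force passes 120 N, or if a joint passes its speed limit or range.

## Robot

A 7-joint arm with a two-finger parallel gripper is mounted at the origin on a cart in front of the work surface, level with it; the furniture and walls round the work are solid. World frame = base frame: x ahead of the robot, y to its left, z up, the work surface at z = 0. Lengths are in m, angles in degrees, forces in N, time in s.
With the tool pointing down it reaches from about 0.35 to 0.9 m from the base axis. Payload 7.2 kg.
Tool frame: the origin (TCP) lies between the finger pads; the fingertips stand 8 mm ahead of it and the grasp point (between the pads) lies 11 mm behind it; z points along the fingers, y is the line along which they close (so a half turn about z gives the same grasp; the last joint's range is limited). The gripper opens to 85 mm and grips with 20 to 120 N. Pads are 22 mm wide; open, the fingers measure 114 mm over their backs; the gripper's body (76 mm by 85 mm) begins 54 mm behind the grasp point. The pads swing forward as they close: fully open they stand 13 mm farther back than shut.
Start: joints at [70.863, 23.554, -0.728, 91.456, 0.321, 64.991, -4.71], TCP at [0.164, -0.603, 0.239] pointing down, gripper open.
Joint ranges: [-169.25, 169.25], [-16.82, 113.86], [-84.01, 82.57], [7.8, 145.47], [-59.2, 239.2], [7.22, 106.19], [-163.78, 163.78]. Speed limits (degrees/s): [136.94, 136.94, 172.46, 172.46, 180, 180, 180].

## Interface

Orientations are given as [roll, pitch, yaw] about the fixed x, y, z axes, in that order (R = Rz(yaw) Ry(pitch) Rx(roll)).
In Python, from station import env gives the robot as it stands. The module is installed in compiled form; this text tells all that it offers.
- The arm moves only by the tool arm_command, never from a script. Its argument "plan" is a list of rows, each a list of 3 entries, a list of its own where there are three numbers: the shift along the tool's x, y, z each as a share of 5 cm, from -1 to 1, then the turn about the tool's z as a share of 4 degrees, from -1 to 1, then the opening, from 0 (shut) to 1 (fully open). A call has 1 to 12 rows; each row shifts and turns the commanded pose from where the row before left it, along the tool's axes as they then stand; what a row does not reach is not made up. A row lasts 1/10 s, in which the tool goes at most 50 mm and 8.59 degrees, less where a joint would pass 70% of its speed; a pose out of reach is approached as far as the arm can. A call with a number of a shift or a turn outside -1 to 1 is refused whole. A call with a gripper value outside its range is refused whole. The fingers move at their own pace and stop on an object; "grip_force" is the grip in N (left out, the last holds). Time passes only in rows, so rows that do not move let the fingers close. It gives the time, the measured TCP pose, the force, the opening and the grip force at its end, in the units of the state.
- env.state(): the state, without advancing time (a new reading comes with each control period).
- env.capture(name): name is "side" or "top"; returns a dict with "color" (420x560x3 uint8, blue, green, red), "range_z" (420x560 float32, m along the optical axis (not along the pixel's ray), 0 where there is no reading), "intrinsics" (3x3 intrinsics, pixels), "world_from_camera" (4x4, takes a point from camera to world coordinates). Camera axes: x right, y up, looking along -z (the intrinsics and any distortion apply to the point x, -y, -z); pixel columns grow to the right and rows downward; lengths in m; the calibration is good to about 2 mm. A picture is of the moment at which its call begins.
- env.hand_in(): hands the job in; it is judged then, once.
The state is a dict: "time": time; "qpos": joint angles; "qvel": joint speeds; "effort": joint torques, N m; "tool_pos": TCP position; "tcp_rot": TCP orientation; "ft_force": force on the tool from outside, world axes, zero at the start; "moment": the same for the moment, N m; "finger_gap": finger opening in m; "grip_force": force on a finger pad.
Only numpy, scipy, OpenCV 4.12 (cv2) and the standard library are available. Lean on these libraries where they do the work, as an engineer would, in place of code of your own. Each camera call takes 0.05 s, during which the arm holds its last target. There are 200 camera calls.

## Working session

There is one attempt and no reset: what is moved stays moved. The work goes in short steps, Python scripts to look and compute and a tool call to move; the robot and the scene stay as the last step left them, time stands still between calls to the robot, and variables do not carry over. Pictures are saved under pics/ and viewed, at most 10 in all, crops included, and the job is handed in when it is done.

Besides the shell and the picture viewer there is one more tool, called by a JSON object that holds its "api" and its "payload", one argument or row to a line. arm_command: Moves the arm, as the interface text tells. Shift numbers are shares of 5 cm and turn numbers shares of 4 degrees, none past 1 either way. Its arguments: {"type":"object","properties":{"plan":{"type":"array","items":{"type":"array"}},"grip_force":{"type":"number"}},"required":["plan"]}

```bash
mkdir -p pics
cat > h.py <<'E'
import numpy as np, cv2, pickle
from station import env
def grab(n,tag):
    c=env.capture(n); pickle.dump(c,open(f'pics/{tag}.pkl','wb')); cv2.imwrite(f'pics/{tag}.png',c['color']); return c
def load(tag): return pickle.load(open(f'pics/{tag}.pkl','rb'))
def cloud(c):
    K=c['intrinsics'];T=c['world_from_camera'];Z=c['range_z'];v,u=np.mgrid[:Z.shape[0],:Z.shape[1]]
    P=np.stack([(u-K[0,2])/K[0,0]*Z,-(v-K[1,2])/K[1,1]*Z,-Z],-1)
    W=P@T[:3,:3].T+T[:3,3]; W[Z<=0]=np.nan; return W
def proj(c,p):
    K=c['intrinsics'];T=np.linalg.inv(c['world_from_camera']);q=T[:3,:3]@np.array(p)+T[:3,3]
    return K[0,0]*q[0]/-q[2]+K[0,2], K[1,1]*q[1]/q[2]+K[1,2]
E
python3 - <<'E'
from h import *
for n in('side','top'):
    c=grab(n,n+'0'); print(n,c['intrinsics'].round(1).tolist(),c['world_from_camera'].round(3).tolist(),(c['range_z']>0).mean())
print(env.state())
E
```

```text
side [[438.4, 0.0, 277.6], [0.0, 438.4, 212.8], [0.0, 0.0, 1.0]] [[-0.816, 0.352, -0.459, -0.133], [-0.578, -0.472, 0.665, 1.069], [0.017, 0.808, 0.589, 1.002], [0.0, 0.0, 0.0, 1.0]] 0.9959863945578231
top [[519.9, 0.0, 277.0], [0.0, 519.9, 197.3], [0.0, 0.0, 1.0]] [[-0.003, 0.993, -0.122, 0.369], [-1.0, -0.002, 0.006, 0.09], [0.006, 0.122, 0.993, 1.434], [0.0, 0.0, 0.0, 1.0]] 0.9959991496598639
{'time': 0.1, 'qpos': array([70.86247372, 23.59575412, -0.72800872, 91.49826813,  0.32110307,
       64.99183748, -4.70877569]), 'qvel': array([ 0.07830246, -0.11916431, -0.00421343, -0.18346997, -0.00959095,
       -0.01956858,  0.02492742]), 'effort': array([ 2.86709197e-03, -6.01837063e+01,  6.84361886e-01, -3.00090766e+01,
        1.40746997e-02,  6.44661603e-03, -1.69742970e-05]), 'tool_pos': array([ 0.16402887, -0.60264132,  0.23854076]), 'tcp_rot': array([-1.79916417e+02,  6.28074080e-03,  1.52320752e+01]), 'ft_force': array([ 0.29505675,  0.66163702, -0.15171234]), 'moment': array([ 0.03819571, -0.02148827, -0.00942847]), 'grip_force': 0.0, 'finger_gap': 0.08533084980274}
```

View pics/side0.png

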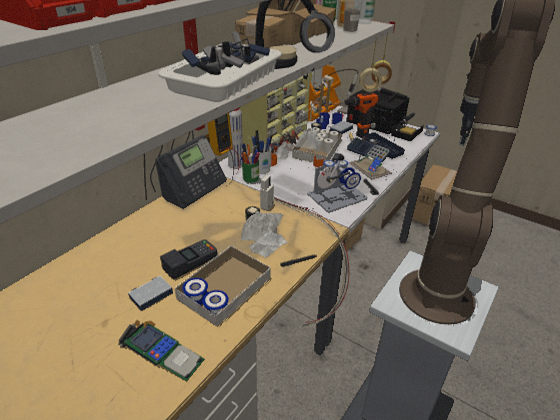

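View pics/top0.png

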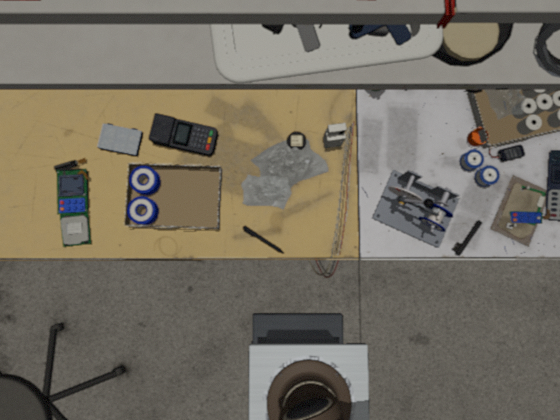

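The side view shows the stand at about (340,185) and the carton at (225,285). In the top view the stand base is at (417,207) and the carton at (174,196), with the old reels at its left end.

Run:
```python
from h import *
a=load('top0')['color'][160:260,365:465];b=load('side0')['color'][145:225,295:395]
cv2.imwrite('pics/crop1.png',np.hstack([cv2.resize(a,(400,400),interpolation=cv2.INTER_CUBIC),cv2.resize(b,(400,320),interpolation=cv2.INTER_CUBIC)[:320] if 0 else cv2.copyMakeBorder(cv2.resize(b,(400,320),interpolation=cv2.INTER_CUBIC),0,80,0,0,0)]))
t=load('top0');W=cloud(t)
for (u,v) in [(396,171),(460,192),(438,247),(374,222),(417,207),(128,165),(221,166),(219,230),(127,228),(174,196),(145,180),(143,211),(200,60),(100,100),(300,85)]: print((u,v),W[v,u].round(3))
```

```text
(396, 171) [ 0.616 -0.249  0.013]
(460, 192) [ 0.559 -0.43  -0.002]
(438, 247) [ 0.406 -0.36   0.006]
(374, 222) [ 0.476 -0.187 -0.001]
(417, 207) [ 0.506 -0.278  0.109]
(128, 165) [0.629 0.484 0.045]
(221, 166) [ 0.634  0.238 -0.002]
(219, 230) [ 0.455  0.241 -0.002]
(127, 228) [0.461 0.494 0.002]
(174, 196) [0.549 0.366 0.003]
(145, 180) [0.594 0.448 0.003]
(143, 211) [0.508 0.451 0.002]
(200, 60) [0.743 0.227 0.499]
(100, 100) [0.824 0.582 0.002]
(300, 85) [0.698 0.04  0.489]
```

View pics/crop1.png

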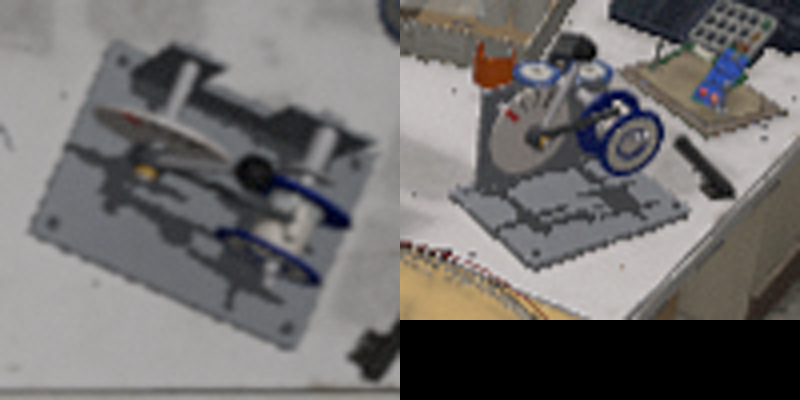

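```bash
cat > fit.py <<'E'
from h import *
from scipy.optimize import least_squares
t,s=load('top0'),load('side0')
def pix(c,kind,cu,cv): return (365+cu/4,160+cv/4) if kind=='t' else (295+(cu-400)/4,145+cv/4)
def ray(c,p,z):
    K=c['intrinsics'];T=c['world_from_camera'];d=T[:3,:3]@np.array([(p[0]-K[0,2])/K[0,0],-(p[1]-K[1,2])/K[1,1],-1]);o=T[:3,3]
    return o+d*(z-o[2])/d[2]
def tri(pt,ps):
    f=lambda X: np.r_[np.subtract(proj(t,X),pt),np.subtract(proj(s,X),ps)]
    r=least_squares(f,[.5,-.3,.1]); return r.x,r.fun
E
python3 - <<'E'
from fit import *
for n,a,b in [('knob',(253,172),(575,48)),('hub',(147,172),(540,140))]:
    X,f=tri(pix(t,'t',*a),pix(s,'s',*b)); print(n,X.round(4),f.round(2))
C=np.array([ray(t,pix(t,'t',*p),.006) for p in [(110,40),(378,145),(292,350),(30,232)]]); print(C.round(4)); 
print('top yaw edges',[(np.linalg.norm(C[i-1]-C[i]).round(4),np.degrees(np.arctan2(*(C[i]-C[i-1])[1::-1])).round(1)) for i in range(4)])
C2=np.array([ray(s,pix(s,'s',*p),.006) for p in [(455,190),(538,268),(688,213)]]);print(C2.round(4))
# cloud: disc and reel points
for c in(t,s):
    W=cloud(c);m=(abs(W[...,0]-.5)<.13)&(abs(W[...,1]+.3)<.14)
    hsv=cv2.cvtColor(c['color'],cv2.COLOR_BGR2HSV)
    bl=m&(hsv[...,1]>150)&(abs(hsv[...,0]-115)<12)&(W[...,2]>.03)
    P=W[bl];print('blue',len(P),P.min(0).round(3),P.max(0).round(3),P.mean(0).round(3))
    wh=m&(hsv[...,1]<60)&(hsv[...,2]>90)&(W[...,2]>.06)&(W[...,2]<.165)&(W[...,1]>-.28)
    P=W[wh];ctr=P.mean(0);u,sv,vt=np.linalg.svd(P-ctr);print('disc',len(P),ctr.round(3),(sv/len(P)**.5).round(4),vt[2].round(3))
E
```

```text
knob [ 0.5097 -0.2792  0.1966] [-0.67 -1.32  2.33  0.19]
hub [ 0.5185 -0.2368  0.112 ] [-0.48 -0.92  1.56  0.14]
[[ 0.6205 -0.2414  0.006 ]
 [ 0.5463 -0.4252  0.006 ]
 [ 0.405  -0.3598  0.006 ]
 [ 0.4864 -0.1821  0.006 ]]
top yaw edges [(np.float64(0.1466), np.float64(-23.8)), (np.float64(0.1983), np.float64(-112.0)), (np.float64(0.1558), np.float64(155.2)), (np.float64(0.1954), np.float64(65.4))]
[[ 0.6236 -0.2507  0.006 ]
 [ 0.4857 -0.1822  0.006 ]
 [ 0.4105 -0.357   0.006 ]]
blue 48 [ 0.447 -0.365  0.088] [ 0.514 -0.289  0.126] [ 0.49  -0.335  0.112]
disc 174 [ 0.554 -0.25   0.127] [0.0288 0.0189 0.0144] [-0.581 -0.475 -0.661]
blue 60 [ 0.45  -0.359  0.055] [ 0.523 -0.286  0.128] [ 0.496 -0.326  0.096]
disc 270 [ 0.549 -0.241  0.115] [0.0269 0.0208 0.0161] [-0.77   0.624 -0.132]
```

{"api": "arm_command", "payload": {
  "plan": [
    [[0,0,-0.07],-1,1],
    [[0,0,-0.07],-1,1],
    [[0,0,-0.07],-1,1],
    [[0,0,-0.07],-1,1],
    [[0,0,-0.07],-1,1],
    [[0,0,-0.07],-1,1],
    [[0,0,-0.07],-1,1],
    [[0,0,-0.07],-1,1],
    [[0,0,-0.07],-1,1],
    [[0,0,-0.07],-1,1],
    [[0,0,-0.07],-1,1],
    [[0,0,-0.07],-1,1]
  ]
}}

```text
time: 1.3
tool_pos: [0.164, -0.6028, 0.2809]
tcp_rot: [-180.0, -0.0, 63.4]
ft_force: [-0.8, 0.6, 0.4]
finger_gap: 0.0853
grip_force: 0.0
```

Run:
```python
from fit import *
a=t['color'][165:240,365:465];b=s['color'][140:215,295:395]
for n,i in(('c2',a),('c3',b)): cv2.imwrite(f'pics/{n}.png',cv2.resize(i,(800,600),interpolation=cv2.INTER_CUBIC))
```

```text
(no output)
```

View pics/c2.png

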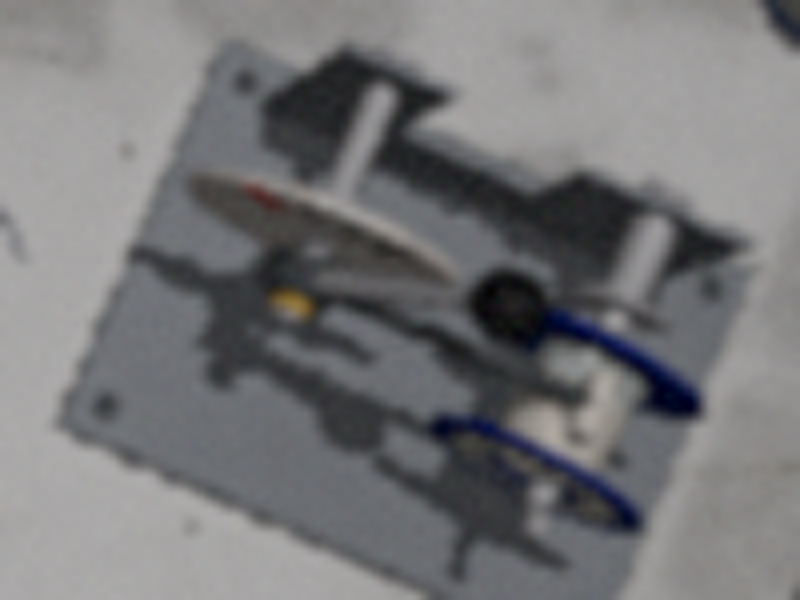

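View pics/c3.png

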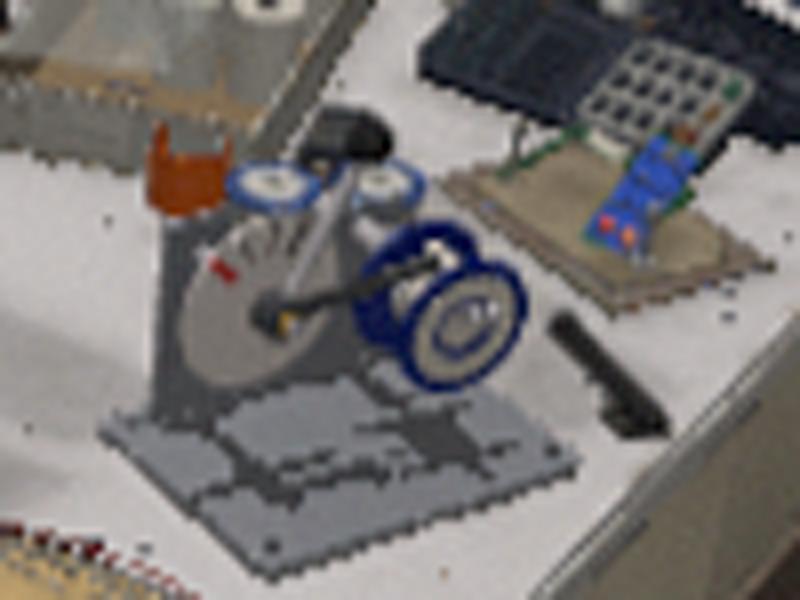

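Top crop (8x): knob (510,305), hub (292,303), peg tip (545,490), outer flange from (435,425) to (640,525). Side crop: knob near (350,137), partly against a dark thing behind; disc left edge 180; outer flange ellipse 403–530 by 258–393; base corners (102,432), (262,580), (578,468).

```bash
cat > fit2.py <<'E'
from fit import *
def T8(u,v): return np.array([365+(u+.5)/8-.5,165+(v+.5)/8-.5])
def S8(u,v): return np.array([295+(u+.5)/8-.5,140+(v+.5)/8-.5])
def model(p):
    c,sn=np.cos(p[2]),np.sin(p[2]); R=np.array([[c,-sn,0],[sn,c,0],[0,0,1]])
    return lambda q:(R@np.array(q)/1000+[p[0],p[1],0])
th=np.linspace(0,2*np.pi,90)
def res(p,full=False):
    w=model(p); to,so=p[6:8],p[8:10]; r={}
    P=lambda c,q:np.array(proj(c,w(q)))+(to if c is t else so)
    r['knT']=P(t,(-69,52.5,191.3))-T8(510,305)
    r['tipT']=P(t,(-110,0,106))-T8(545,490)
    bx,by=p[3]*1000,p[4]*1000  # base centre
    for n,c,sx,sy,o in[('T1',t,75,100,T8(225,42)),('T2',t,75,-100,T8(752,262)),('T3',t,-75,100,T8(62,425)),('S1',s,75,100,S8(102,432)),('S2',s,-75,100,S8(262,580)),('S3',s,-75,-100,S8(578,468))]:
        r[n]=P(c,(bx+sx,by+sy,8 if n!='S2' else 4))-o
    fl=np.array([P(s,(p[5]*1000-23,38*np.cos(a),86+38*np.sin(a))) for a in th])
    r['flS']=np.r_[fl.min(0)-S8(403,258),fl.max(0)-S8(530,393)]
    fl=np.array([P(t,(p[5]*1000-23,38*np.cos(a),86+38*np.sin(a))) for a in th])
    r['flT']=np.r_[fl[:,0].min()-T8(433,0)[0],fl[:,0].max()-T8(642,0)[0]]
    d=np.array([P(s,(-56,100+47*np.cos(a),109+47*np.sin(a))) for a in th])
    r['diS']=np.r_[d[:,0].min()-S8(178,0)[0],d[:,1].max()-S8(0,389)[1]]
    r['diT']=np.array([P(t,(-55,100+47*np.cos(a),109+47*np.sin(a)))[0] for a in th]).min(0)[None]-T8(188,0)[0]
    r['prior']=np.r_[to,so]/1.5
    return r if full else np.concatenate(list(r.values()))
E
python3 - <<'E'
from fit2 import *
p0=[.54,-.36,-.42,-.05,.05,-.07,0,0,0,0]
f=least_squares(res,p0,loss='soft_l1');p=f.x;np.save('p.npy',p)
print(p[:6].round(4),np.degrees(p[2]),p[6:].round(2))
for k,v in res(p,True).items(): print(k,v.round(2))
w=model(p)
for n,q in dict(knob=(-69,52.5,191.3),park=(-69,166.5,176.8),tip=(-110,0,104),reel=(p[5]*1000,0,86)).items(): print(n,w(q).round(4))
W=cloud(t);u,v=T8(510,305).round().astype(int);print('knob depth',W[v-1:v+2,u-1:u+2].reshape(-1,3).round(3).tolist())
# carton
wall=(W[...,2]>.035)&(W[...,2]<.06)&(abs(W[...,0]-.55)<.13)&(abs(W[...,1]-.36)<.17)
print('carton',W[wall].min(0),W[wall].max(0),cv2.minAreaRect(W[wall][:,:2].astype(np.float32)))
E
```

```text
[ 0.5536 -0.3605 -0.4196 -0.059   0.0392 -0.0739] -24.042127020896253 [ 0.24  0.45 -0.52 -0.21]
knT [ 1.02 -1.26]
tipT [-0.16  2.25]
T1 [-0.34 -1.09]
T2 [0.52 0.31]
T3 [-0.66  0.12]
S1 [-0.74 -0.64]
S2 [0.67 0.35]
S3 [ 1.1  -0.59]
flS [ 0.08  0.4  -0.53  0.55]
flT [-0.73  1.65]
diS [-0.1  -0.04]
diT [-0.6]
prior [ 0.16  0.3  -0.35 -0.14]
knob [ 0.512  -0.2844  0.1913]
park [ 0.5585 -0.1803  0.1768]
tip [ 0.4532 -0.3157  0.104 ]
reel [ 0.4861 -0.3304  0.086 ]
knob depth [[0.508, -0.276, 0.204], [0.508, -0.279, 0.201], [0.508, -0.281, 0.202], [0.505, -0.274, 0.207], [0.506, -0.279, 0.202], [0.506, -0.28, 0.203], [0.503, -0.275, 0.206], [0.504, -0.279, 0.201], [0.503, -0.281, 0.203]]
carton [0.45721882 0.23543504 0.03501601] [0.67996125 0.49200729 0.05705089] ((0.569886326789856, 0.36318904161453247), (0.25220245122909546, 0.2249758541584015), 87.88932800292969)
```

```bash
sed -i "s/^    r\['tipT'\].*$//; s/8 if n!='S2' else 4/p[10]*1000/" fit2.py
python3 - <<'E'
from fit2 import *
p0=[.54,-.36,-.42,-.05,.05,-.07,0,0,0,0,.006]
f=least_squares(res,p0,loss='soft_l1');p=f.x;np.save('p.npy',p)
print(p[:6].round(4),np.degrees(p[2]),p[6:].round(3))
for k,v in res(p,True).items(): print(k,v.round(2))
w=model(p)
for n,q in dict(knob=(-69,52.5,191.3),park=(-69,166.5,176.8),tip=(-110,0,104),reel=(p[5]*1000,0,86)).items(): print(n,w(q).round(4),'top crop', (np.array(proj(t,w(q)))+p[6:8]-[364.5,164.5])*8)
E
```

```text
[ 0.5513 -0.3599 -0.4206 -0.0538  0.0374 -0.0732] -24.10103649399998 [ 0.077  0.749 -0.669 -0.725 -0.   ]
knT [ 0.61 -0.02]
T1 [-0.05 -0.88]
T2 [0.41 0.41]
T3 [-0.28  0.01]
S1 [-0.95  0.03]
S2 [0.41 0.18]
S3 [0.63 0.12]
flS [ 0.24  0.05 -0.36  0.21]
flT [-1.03  1.35]
diS [ 0.15 -0.31]
diT [-0.98]
prior [ 0.05  0.5  -0.45 -0.48]
knob [ 0.5098 -0.2838  0.1913] top crop [515.38255728 305.30829485]
park [ 0.5563 -0.1797  0.1768] top crop [155.94469742 160.15698673]
tip [ 0.4509 -0.315   0.104 ] top crop [539.01377821 518.42808602]
reel [ 0.4845 -0.33    0.086 ] top crop [564.44571555 418.50334024]
```

{"api": "arm_command", "payload": {
  "plan": [
    [[0.8,0.2,0],-0.6,1],
    [[0.8,0.2,0],0,1],
    [[0.8,0.2,0],0,1],
    [[0.8,0.2,0],0,1],
    [[0.8,0.2,0],0,1],
    [[0.8,0.2,0],0,1],
    [[0.8,0.2,0],0,1],
    [[0.8,0.2,0],0,1],
    [[0.4,0.2,0],0,1],
    [[0,0.2,0],0,1],
    [[0,0,0],0,1]
  ]
}}

```text
time: 2.4
tool_pos: [0.3976, -0.3361, 0.281]
tcp_rot: [-180.0, 0.0, 65.7]
ft_force: [-1.0, 0.5, -0.4]
finger_gap: 0.0854
grip_force: 0.0
```

Run:
```python
from h import *
im=[]
for n in('top','side'):
    c=grab(n,n+'1');u,v=proj(c,[.3976,-.3361,.273]);print(n,u,v)
    u0,v0=int(u)-40,int(v)-60 if n=='side' else int(v)-60;print(u0,v0);v0=max(v0,0)
    im.append(cv2.resize(c['color'][v0:v0+120,u0:u0+80],(400,600),interpolation=cv2.INTER_CUBIC))
cv2.imwrite('pics/c4.png',np.hstack(im))
```

```text
top 465.05742097724027 247.7510539337528
425 187
side 377.6580369985659 141.75210039825342
337 81
```

View pics/c4.png

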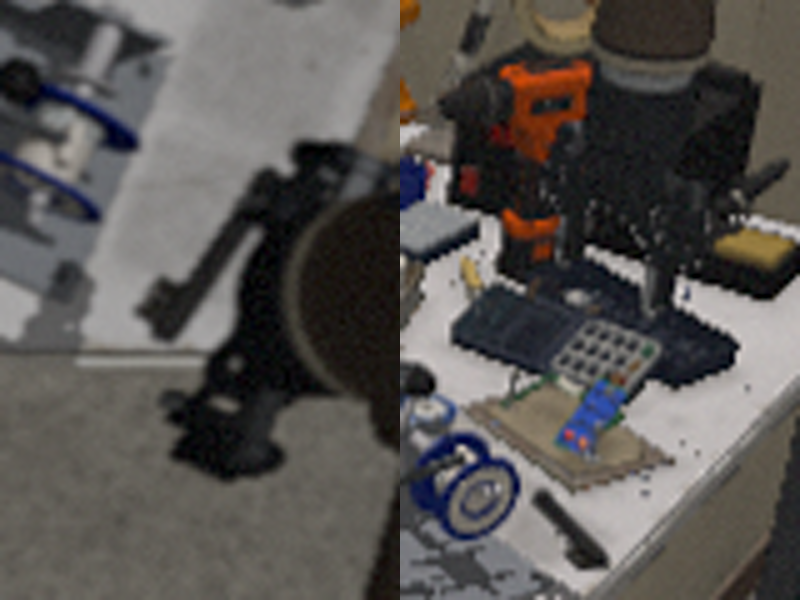

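Side crop: fingertips at about (655,310) and (565,260), which agrees with the projected TCP to within about 1 px, so the calibration is usable. Next I go over the knob.

{"api": "arm_command", "payload": {
  "plan": [
    [[0.4,0.32,0],0,1],
    [[0.5,0.42,0],0,1],
    [[0.5,0.42,0],0,1],
    [[0.5,0.42,0],0,1],
    [[0,0,0.2],0,1],
    [[0,0,0.4],0,1],
    [[0,0,0.4],0,1],
    [[0,0,0.4],0,1],
    [[0,0,0.4],0,1],
    [[0,0,0.2],0,1],
    [[0,0,0],0,1],
    [[0,0,0],0,1]
  ]
}}

```text
time: 3.7
tool_pos: [0.5078, -0.2825, 0.1818]
tcp_rot: [180.0, 0.0, 65.6]
ft_force: [-0.2, 0.3, -0.6]
finger_gap: 0.0855
grip_force: 0.0
```

Run:
```python
from h import *
im=[]
for n in('top','side'):
    c=grab(n,n+'2');u0,v0=(390,150) if n=='top' else (310,90)
    im.append(cv2.resize(c['color'][v0:v0+90,u0:u0+60],(400,600),interpolation=cv2.INTER_CUBIC))
cv2.imwrite('pics/c5.png',np.hstack(im))
```

```text
(no output)
```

View pics/c5.png

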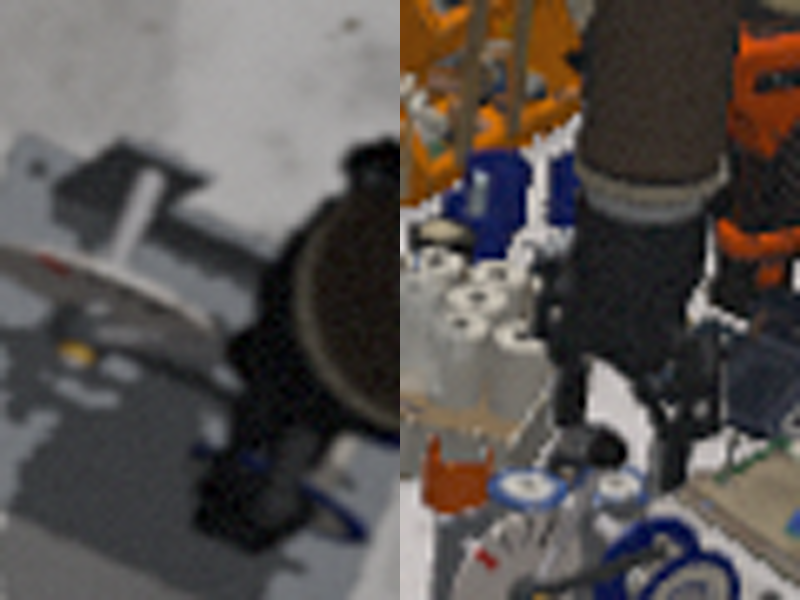

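Run:
```python
from h import *
c=load('side2');ty=np.array([.9107,-.413,0]);tcp=np.array([.5078,-.2825,.187])
for n,p in dict(far=tcp+.0427*ty,near=tcp-.0427*ty,nearback=tcp-.057*ty,mid=tcp,knob=[.5098,-.2838,.1913],knob2=[.507,-.279,.191]).items():
    u,v=proj(c,p);print(n,((u-310+.5)*6.667+400).__round__(1),((v-90+.5)*6.667).__round__(1))
```

```text
far 570.3 433.3
near 660.6 497.5
nearback 676.3 508.7
mid 614.6 464.8
knob 613.4 456.3
knob2 613.6 461.5
```

The side crop shows the knob at about (603,443), between the far finger (572) and the near finger (660). I close in stages and watch the force.

{"api": "arm_command", "payload": {
  "plan": [
    [[0,0,0],0,0.7],
    [[0,0,0],0,0.5],
    [[0,0,0],0,0.45],
    [[0,0,0],0,0.45]
  ],
  "grip_force": 20
}}

```text
time: 4.2
tool_pos: [0.5081, -0.2818, 0.1815]
tcp_rot: [180.0, 0.0, 65.6]
ft_force: [-0.5, -0.2, -0.1]
finger_gap: 0.0384
grip_force: 0.0
```

{"api": "arm_command", "payload": {
  "plan": [
    [[0,0,0],0,0.35],
    [[0,0,0],0,0.35]
  ]
}}

```text
time: 4.4
tool_pos: [0.508, -0.2817, 0.1813]
tcp_rot: [180.0, 0.0, 65.6]
ft_force: [-0.6, -0.7, -0.0]
finger_gap: 0.03
grip_force: 0.0
```

{"api": "arm_command", "payload": {
  "plan": [
    [[0,0,0],0,0.2],
    [[0,0,0],0,0.2],
    [[0,0,0],0,0.2]
  ],
  "grip_force": 60
}}

```text
time: 4.7
tool_pos: [0.5095, -0.2824, 0.1818]
tcp_rot: [179.8, -0.0, 65.6]
ft_force: [4.9, -2.0, -0.7]
finger_gap: 0.0208
grip_force: 58.6
```

{"api": "arm_command", "payload": {
  "plan": [
    [[0.11,0,-0.054],0,0.2],
    [[0.11,0,-0.054],0,0.2],
    [[0.117,0,-0.04],0,0.2],
    [[0.117,0,-0.04],0,0.2],
    [[0,0,0],0,0.2]
  ]
}}

```text
time: 5.2
tool_pos: [0.5193, -0.2608, 0.1909]
tcp_rot: [179.8, -0.1, 65.6]
ft_force: [7.7, -0.2, -4.3]
finger_gap: 0.0211
grip_force: 59.2
```

Run:
```python
from h import *
im=[]
for n in('top','side'):
    c=grab(n,n+'3');u0,v0=(390,150) if n=='top' else (310,110)
    im.append(cv2.resize(c['color'][v0:v0+90,u0:u0+60],(400,600),interpolation=cv2.INTER_CUBIC))
cv2.imwrite('pics/c6.png',np.hstack(im))
```

```text
(no output)
```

View pics/c6.png

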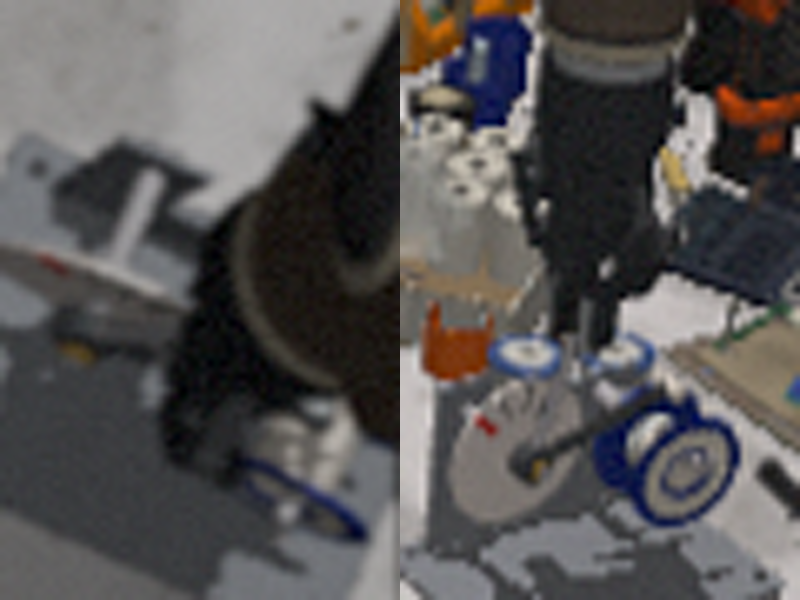

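The roller arm has risen (side crop: from hub (535,465) up to (680,385)), and the knob follows the grip. I continue along the arc.

{"api": "arm_command", "payload": {
  "plan": [
    [[0.242,0,-0.048],0,0.2],
    [[0.246,0,-0.018],0,0.2],
    [[0.246,0,0.016],0,0.2],
    [[0.244,0,0.046],0,0.2],
    [[0.234,0,0.078],0,0.2],
    [[0.222,0,0.108],0,0.2],
    [[0.206,0,0.136],0,0.2],
    [[0.186,0,0.158],0,0.2],
    [[0,0,0],0,0.2],
    [[0,0,0],0,0.2]
  ]
}}

```text
time: 6.3
tool_pos: [0.5549, -0.1779, 0.1665]
tcp_rot: [-180.0, 0.0, 65.7]
ft_force: [-0.4, 0.3, -0.1]
finger_gap: 0.0171
grip_force: 0.0
```

Run:
```python
from h import *
im=[]
for n in('top','side'):
    c=grab(n,n+'4');u0,v0=(380,150) if n=='top' else (305,130)
    im.append(cv2.resize(c['color'][v0:v0+75,u0:u0+50],(400,600),interpolation=cv2.INTER_CUBIC))
cv2.imwrite('pics/c7.png',np.hstack(im))
```

```text
(no output)
```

View pics/c7.png

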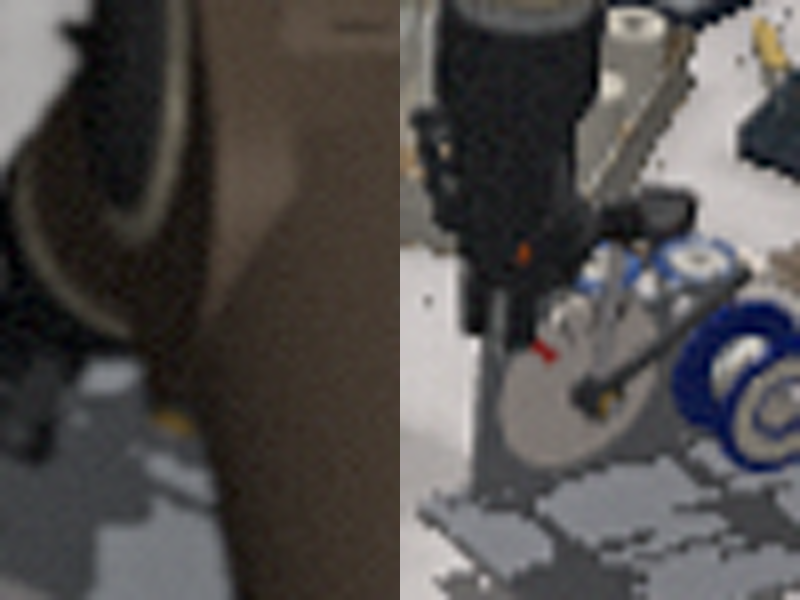

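The side crop shows that the grip slipped off. The lever stands partway: hub (597,398), arm end (742,275), stem top about (615,225). I back off, look without occlusion and find the angle.

{"api": "arm_command", "payload": {
  "plan": [
    [[0,0,-0.5],0,0.3],
    [[0,0,-0.6],0,0.6],
    [[0,0,-0.6],0,1],
    [[0.2,-0.7,0],0,1],
    [[0.2,-0.8,0],0,1],
    [[0.2,-0.8,0],0,1],
    [[0.2,-0.8,0],0,1],
    [[0.2,-0.8,0],0,1],
    [[0,0,0],0,1]
  ]
}}

```text
time: 7.3
tool_pos: [0.3947, -0.0499, 0.2523]
tcp_rot: [180.0, 0.1, 65.8]
ft_force: [0.6, -0.8, 1.1]
finger_gap: 0.085
grip_force: 0.0
```

Run:
```python
from h import *
im=[]
for n in('top','side'):
    c=grab(n,n+'5');u0,v0=(382,160) if n=='top' else (310,135)
    im.append(cv2.resize(c['color'][v0:v0+75,u0:u0+50],(400,600),interpolation=cv2.INTER_CUBIC))
cv2.imwrite('pics/c8.png',np.hstack(im))
```

```text
(no output)
```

View pics/c8.png

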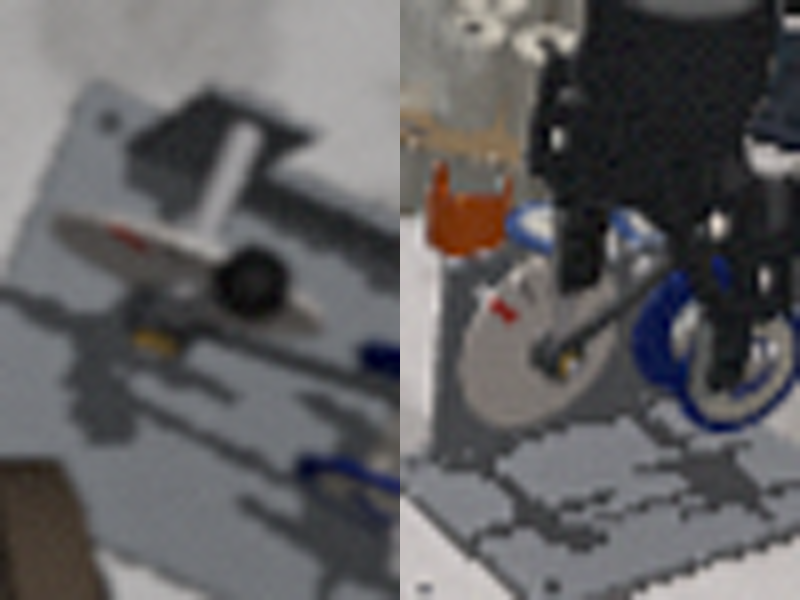

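The top crop shows the knob centre at (252,282), the red mark at (127,235) and the hub at (157,342). I have now viewed all 10 pictures, so from here on I measure in code.

```bash
cat > knob.py <<'E'
from fit2 import *
def blob(c,lo=0.17,hi=.222,cx=.53,cy=-.25,r=.12):
    W=cloud(c); g=c['color'].max(2)
    m=(W[...,2]>lo)&(W[...,2]<hi)&(abs(W[...,0]-cx)<r)&(abs(W[...,1]-cy)<r)
    return m,g,W
E
python3 - <<'E'
from knob import *
p=np.load('p.npy')
print('init raw',ray(t,T8(510,305),.1913).round(4),'corr',ray(t,T8(510,305)-p[6:8],.1913).round(4))
n=np.array([413.06,194.8])
print('now raw',ray(t,n,.203).round(4),'corr',ray(t,n-p[6:8],.203).round(4))
for tag in('top0','top5'):
    m,g,W=blob(load(tag)); 
    k,l,st,ce=cv2.connectedComponentsWithStats(m.astype(np.uint8))
    for i in range(1,k):
        if st[i,4]>8: print(tag,st[i],ce[i].round(2),W[l==i].max(0).round(3),np.median(W[l==i],0).round(3))
w=model(p); print('pivot',w((-69,100,109)))
E
```

```text
init raw [ 0.5079 -0.2824  0.1913] corr [ 0.5097 -0.2823  0.1913]
now raw [ 0.5256 -0.2431  0.203 ] corr [ 0.5275 -0.243   0.203 ]
top0 [418 198  15  10  92] [426.58 202.75] [ 0.519 -0.263  0.209] [ 0.508 -0.276  0.2  ]
top5 [407 191  11  10  82] [412.38 195.18] [ 0.534 -0.23   0.22 ] [ 0.524 -0.239  0.211]
pivot [ 0.52916956 -0.24041266  0.109     ]
```

{"api": "arm_command", "payload": {
  "plan": [
    [[-0.5,0.6,0],0,0],
    [[-0.5,0.68,0],0,0],
    [[-0.54,0.68,0],0,0],
    [[-0.54,0.68,0],0,0],
    [[-0.53,0.67,0],0,0],
    [[-0.53,0.67,0],0,0],
    [[0,0,0],0,0],
    [[0,0,0.4],0,0],
    [[0,0,0.5],0,0],
    [[0,0,0.44],0,0],
    [[0,0,0],0,0]
  ]
}}

```text
time: 8.5
tool_pos: [0.5129, -0.2772, 0.1816]
tcp_rot: [-179.7, -0.0, 65.6]
ft_force: [-1.0, -0.1, -0.2]
finger_gap: -0.0
grip_force: 0.0
```

{"api": "arm_command", "payload": {
  "plan": [
    [[0.15,0,0],0,0],
    [[0.18,0,0],0,0],
    [[0.18,0,0],0,0],
    [[0.18,0,0],0,0],
    [[0.18,0,0],0,0],
    [[0.18,0,0],0,0],
    [[0.18,0,0],0,0],
    [[0.16,0,0.05],0,0],
    [[0.16,0,0.1],0,0],
    [[0,0,0],0,0],
    [[0,0,0],0,0]
  ]
}}

```text
time: 9.6
tool_pos: [0.547, -0.2053, 0.1773]
tcp_rot: [-180.0, -0.1, 65.7]
ft_force: [0.2, -0.3, -0.4]
finger_gap: 0.0
grip_force: 0.0
```

```bash
cat > k2.py <<'E'
from knob import *
import sys
c=grab('side',sys.argv[1]+'s');c2=grab('top',sys.argv[1]+'t')
for n,c in(('side',c),('top',c2)):
    hsv=cv2.cvtColor(c['color'],cv2.COLOR_BGR2HSV);W=cloud(c)
    m=((hsv[...,0]<8)|(hsv[...,0]>172))&(hsv[...,1]>120)&(abs(W[...,0]-.56)<.06)&(abs(W[...,1]+.22)<.08)&(W[...,2]>.1)
    print(n,'red',m.sum(),np.argwhere(m).mean(0)[::-1] if m.any() else '')
    # black pixels high
    k=(hsv[...,2]<45)&(W[...,2]>.15)&(W[...,2]<.225)&(abs(W[...,0]-.54)<.1)&(abs(W[...,1]+.2)<.12)
    q,l,st,ce=cv2.connectedComponentsWithStats(k.astype(np.uint8))
    for i in range(1,q):
        if st[i,4]>8: print(n,st[i],ce[i].round(1),np.median(W[l==i],0).round(3))
E
python3 k2.py a
```

```text
side red 1 [317.  97.]
side [318 153   9  15  40] [322.8 160.4] [ 0.539 -0.196  0.214]
side [332 163   5   8  11] [334.2 166.8] [ 0.521 -0.255  0.163]
side [315 165   6   5  26] [317.5 166.8] [ 0.552 -0.175  0.187]
top red 7 [402.14285714 180.71428571]
top [382 182   9   9  53] [386.1 185.5] [ 0.551 -0.182  0.189]
top [391 190   4   5  11] [392.7 191.6] [ 0.534 -0.193  0.217]
```

Run:
```python
from knob import *
i=ray(t,T8(510,305),.1913)
for px in[(386.1,185.5),(386.6,185.5)]:
    X=ray(load('at'),px,.181);d=X-i;y=52.5+1000*(d[0]*.408+d[1]*.913);print(X.round(4),'y',y,'q',np.arcsin((y-100)/95)+.524,'xperp',d[0]*.913-d[1]*.408)
print(tri((386.1,185.5),(317.5,166.8)))
```

```text
[ 0.5514 -0.184   0.181 ] y 160.0900125117011 q 1.2088107578869667 xperp -0.00040329610232587437
[ 0.5514 -0.1852  0.181 ] y 158.9747442809732 q 1.1937458795901796 xperp 9.250372691714526e-05
(array([ 0.55200874, -0.18283803,  0.18407632]), array([-0.22180343, -0.4170968 ,  0.71709278,  0.08207031]))
```

{"api": "arm_command", "payload": {
  "plan": [
    [[0.065,0,0.04],0,0],
    [[0.065,0,0.04],0,0],
    [[0,0,0],0,0],
    [[0,0,0],0,0]
  ]
}}

```text
time: 10.1
tool_pos: [0.5493, -0.2005, 0.1734]
tcp_rot: [180.0, -0.0, 65.6]
ft_force: [-0.3, -1.7, -0.1]
finger_gap: 0.0003
grip_force: 0.5
```

```bash
python3 k2.py b
```

```text
side red 0 
side [315 153  11  16  56] [321.4 160.5] [ 0.542 -0.195  0.212]
side [314 166   6   6  25] [316.4 168.3] [ 0.552 -0.171  0.182]
top red 2 [388. 186.]
top [381 182   9   8  50] [384.4 185.2] [ 0.551 -0.179  0.185]
top [388 189   4   8  18] [389.9 192.2] [ 0.53  -0.186  0.219]
```

{"api": "arm_command", "payload": {
  "plan": [
    [[-0.2,0,0],0,0],
    [[-0.2,0,-0.3],0,0],
    [[-0.3,0,-0.6],0,0.3],
    [[-0.6,-0.1,-0.6],0,1],
    [[-0.8,-0.1,0],0,1],
    [[-0.9,-0.2,0],0,1],
    [[-0.9,-0.2,0],0,1],
    [[-0.4,-0.6,0],0,1],
    [[0,-0.8,0],0,1],
    [[0,-0.4,0],0,1],
    [[0,0,0],0,1]
  ]
}}

```text
time: 11.3
tool_pos: [0.3482, -0.3471, 0.2497]
tcp_rot: [180.0, 0.1, 65.5]
ft_force: [0.9, -0.9, 0.6]
finger_gap: 0.0857
grip_force: 0.0
```

```bash
python3 k2.py c
python3 - <<'E'
from knob import *
p=np.load('p.npy');c_,s_=np.cos(p[2]),np.sin(p[2])
for tag in('top0','top5','ct','cs','as'):
    c=load(tag);W=cloud(c);hsv=cv2.cvtColor(c['color'],cv2.COLOR_BGR2HSV)
    m=(hsv[...,1]>130)&(abs(hsv[...,0]-116)<14)&(W[...,2]>.05)&(W[...,2]<.135)&(abs(W[...,0]-.49)<.08)&(abs(W[...,1]+.33)<.08)
    P=W[m];d=P[:,:2]-p[:2];x=d[:,0]*c_+d[:,1]*s_;y=-d[:,0]*s_+d[:,1]*c_
    print(tag,len(P),'zmax',np.percentile(P[:,2],95).round(3),'x hist',np.histogram(x*1000,np.arange(-110,-30,4))[0],'y',np.percentile(y,[2,50,98]).round(4))
E
```

```text
side red 0 
side [314 166   6   6  22] [316.4 168.6] [ 0.553 -0.171  0.181]
top red 1 [397. 189.]
top [380 182   8   7  44] [383.8 184.8] [ 0.552 -0.178  0.185]
top [409 198  10   3  26] [414.  198.8] [ 0.519 -0.252  0.176]
top0 42 zmax 0.124 x hist [ 0  0  2  9  2  0  0  0  0  0  0  0  5 17  7  0  0  0  0] y [-0.0296 -0.0033  0.0345]
top5 51 zmax 0.124 x hist [ 0  0  5 10  2  0  0  0  0  0  0  0  4 16 14  0  0  0  0] y [-0.0306  0.0085  0.0334]
ct 54 zmax 0.123 x hist [ 0  0  3  7  3  0  0  0  0  0  0  0  4 16 21  0  0  0  0] y [-0.0294  0.0069  0.0333]
cs 51 zmax 0.122 x hist [ 0  0  3  2  9  5  1  0  0  0  0  0  1  2  7 10 10  1  0] y [-0.0291  0.0115  0.0411]
as 41 zmax 0.124 x hist [0 0 2 4 8 2 2 0 0 0 0 0 0 5 7 7 3 1 0] y [-0.0284  0.0135  0.0371]
```

{"api": "arm_command", "payload": {
  "plan": [
    [[0.27,0.41,0],0,0.82],
    [[0.4,0.6,0],0,0.82],
    [[0.4,0.65,0],0,0.82],
    [[0.4,0.65,0],0,0.82],
    [[0,0,0.2],0,0.82],
    [[0,0,0.6],0,0.82],
    [[0,0,0.6],0,0.82],
    [[0,0,0.5],0,0.82],
    [[0,0,0.3],0,0.82],
    [[0,0,0],0,0.82],
    [[0,0,0],0,0.82]
  ]
}}

```text
time: 12.5
tool_pos: [0.4874, -0.3279, 0.139]
tcp_rot: [180.0, -0.0, 65.6]
ft_force: [0.8, 0.1, 1.2]
finger_gap: 0.0698
grip_force: 0.0
```

Run:
```python
from knob import *
i=ray(t,T8(510,305),.1913)
def q(px):
    X=ray(load('ct'),px,.178);d=X-i;y=52.5+1000*(d[0]*.408+d[1]*.913);return y,np.arcsin((y-100)/95)+.524
print(q((383.8,184.8)))
for tag in('top0','ct'):
    g=load(tag)['color'].max(2).astype(int)
    print(g[180:193,376:392] if tag=='ct' else '')
```

```text
(np.float64(165.47331382211144), np.float64(1.284374402281507))

[[164 166 164 164 160 149 133 113 112 124 146 144 127 116 117 118]
 [165 167 167 159 133  99  66  46  45  59  81  93 109 118 123 121]
 [167 167 166 143  92  41  14   6  11  21  29  53  93 116 121 120]
 [169 166 161 126  62  15  15  21  28  29  22  29  71 106 119 120]
 [167 166 154 110  45   7  20  30  32  31  23  23  61  99 119 122]
 [167 164 151 107  42  15  16  22  33  28  17  28  66  98 117 121]
 [168 167 156 119  60  20   7  29  18  20  17  35  71  92 102 109]
 [166 169 166 140  90  40  17  15  14  16  14  53  93 102  90  86]
 [167 170 167 156 122  76  45  25  16  22  34  66 101 114 104  88]
 [166 167 168 165 154 133 110  85  59  70  78  82 100 111 115 108]
 [167 167 168 168 169 167 162 132 106 115 115 107  97 100 110 115]
 [168 168 166 169 169 170 162 133 113 119 126 118 109 101 100 109]
 [167 168 168 168 170 166 143 117 115 120 120 120 120 114 105  99]]
```

{"api": "arm_command", "payload": {
  "plan": [
    [[-0.03,-0.06,0.15],0,0.82],
    [[0,0,0.2],0,0.82],
    [[0,0,0.09],0,0.82],
    [[0,0,0],0,0.75],
    [[0,0,0],0,0.68],
    [[0,0,0],0,0.62],
    [[0,0,0],0,0.62]
  ],
  "grip_force": 20
}}

```text
time: 13.2
tool_pos: [0.4837, -0.3278, 0.1168]
tcp_rot: [180.0, 0.0, 65.6]
ft_force: [0.3, 0.1, 0.1]
finger_gap: 0.0529
grip_force: 0.2
```

{"api": "arm_command", "payload": {
  "plan": [
    [[0,0,0],0,0.58],
    [[0,0,0],0,0.5],
    [[0,0,0],0,0.45],
    [[0,0,0],0,0.45]
  ],
  "grip_force": 30
}}

```text
time: 13.6
tool_pos: [0.4837, -0.3278, 0.1169]
tcp_rot: [180.0, 0.0, 65.6]
ft_force: [-0.1, 0.5, 5.7]
finger_gap: 0.0456
grip_force: 30.2
```

{"api": "arm_command", "payload": {
  "plan": [
    [[0,0,-0.09],0,0.4],
    [[0,0,-0.09],0,0.4],
    [[0,0,-0.09],0,0.4],
    [[0,0,0],0,0.4],
    [[0,0,0],0,0.4]
  ],
  "grip_force": 40
}}

```text
time: 14.1
tool_pos: [0.4834, -0.3278, 0.13]
tcp_rot: [180.0, 0.0, 65.6]
ft_force: [-0.2, -0.5, 0.1]
finger_gap: 0.0452
grip_force: 40.6
```

```bash
cat > bl.py <<'E'
from h import *
import sys
for tag in sys.argv[1:]:
    if tag=='new': c=grab('side','new')
    else: c=load(tag)
    hsv=cv2.cvtColor(c['color'],cv2.COLOR_BGR2HSV);W=cloud(c)
    m=(hsv[...,1]>130)&(abs(hsv[...,0]-116)<14)&(W[...,2]>.03)&(W[...,2]<.2)&(abs(W[...,0]-.46)<.12)&(abs(W[...,1]+.31)<.1)
    v,u=np.nonzero(m);print(tag,len(v),'v',v.min(),v.max(),'u',u.min(),u.max(),'z',np.percentile(W[m][:,2],[3,97]).round(4),W[m].mean(0).round(4))
E
python3 bl.py cs new
```

```text
cs 51 v 169 188 u 339 360 z [0.0586 0.1228] [ 0.4959 -0.3228  0.0951]
new 47 v 165 185 u 340 361 z [0.0718 0.1394] [ 0.4952 -0.321   0.1079]
```

{"api": "arm_command", "payload": {
  "plan": [
    [[0,-0.15,0],0,0.4],
    [[0,-0.2,0],0,0.4],
    [[0,-0.2,0],0,0.4],
    [[0,-0.1,0],0,0.4],
    [[0,0,0],0,0.4]
  ]
}}

```text
time: 14.65
tool_pos: [0.4528, -0.3141, 0.1301]
tcp_rot: [-180.0, 0.0, 65.6]
ft_force: [-0.8, 0.6, -0.3]
finger_gap: 0.0454
grip_force: 40.7
```

{"api": "arm_command", "payload": {
  "plan": [
    [[0,-0.2,0],0,0.4],
    [[0,-0.2,0],0,0.4],
    [[0,-0.2,0],0,0.4],
    [[0,-0.2,0],0,0.4],
    [[0,-0.2,0],0,0.4],
    [[0,-0.3,0],0,0.4],
    [[0,-0.4,-0.1],0,0.4],
    [[0,-0.1,-0.5],0,0.4],
    [[0,0,0],0,0.4]
  ]
}}

```text
time: 15.55
tool_pos: [0.3719, -0.2775, 0.1622]
tcp_rot: [179.8, 0.1, 65.6]
ft_force: [0.2, -0.1, -0.8]
finger_gap: 0.045
grip_force: 40.8
```

```bash
python3 bl.py new
python3 - <<'E'
from fit2 import *
# carton: walls via rim pixels, both cameras
for tag in('top0','side0'):
    W=cloud(load(tag)); 
    m=(W[...,2]>.03)&(W[...,2]<.06)&(abs(W[...,0]-.545)<.105)&(abs(W[...,1]-.365)<.145)
    hsv=cv2.cvtColor(load(tag)['color'],cv2.COLOR_BGR2HSV)
    k,l,st,ce=cv2.connectedComponentsWithStats(m.astype(np.uint8),connectivity=8)
    for i in range(1,k):
        if st[i,4]>30: P=W[l==i];print(tag,st[i],P[:,:2].min(0).round(3),P[:,:2].max(0).round(3),cv2.minAreaRect(P[:,:2].astype(np.float32)))
    b=(hsv[...,1]>110)&(abs(hsv[...,0]-116)<16)&(abs(W[...,0]-.545)<.105)&(abs(W[...,1]-.39)<.14)
    P=W[b];print('blue old',len(P),np.percentile(P,[2,98],axis=0).round(3),P.mean(0))
# manual corners of rim from top0 (z=.047)
for px in[(128,165),(221,166),(219,230),(127,228)]: print(px,ray(t,px,.047).round(4))
E
```

```text
new 54 v 172 194 u 361 380 z [0.1011 0.1674] [ 0.3833 -0.2734  0.1373]
top0 [ 124  162   97   67 1735] [0.457 0.235] [0.638 0.492] ((0.5456729531288147, 0.3640862703323364), (0.2521987557411194, 0.1765996515750885), 87.88298797607422)
blue old 262 [[0.473 0.41  0.001]
 [0.63  0.484 0.054]] [0.54971714 0.44606636 0.0332371 ]
side0 [ 174  246   97   74 1760] [0.46  0.233] [0.643 0.493] ((0.550483226776123, 0.36416009068489075), (0.2565985918045044, 0.1810876876115799), 88.2311782836914)
blue old 126 [[0.481 0.409 0.005]
 [0.627 0.481 0.054]] [0.55753343 0.44353599 0.04321995]
(128, 165) [0.6283 0.4839 0.047 ]
(221, 166) [0.6251 0.2325 0.047 ]
(219, 230) [0.4519 0.2361 0.047 ]
(127, 228) [0.4578 0.4811 0.047 ]
```

{"api": "arm_command", "payload": {
  "plan": [
    [[0,0,-0.1],-0.6,0.4],
    [[0,0,-0.2],-1,0.4],
    [[0,0,-0.2],-1,0.4],
    [[0,0,-0.2],-1,0.4],
    [[0,0,-0.1],-1,0.4],
    [[0,0,0],-1,0.4],
    [[0.2,0.05,0],0,0.4],
    [[0.4,0.1,0],0,0.4],
    [[0.6,0.15,0],0,0.4],
    [[0.7,0.2,0],0,0.4],
    [[0.7,0.2,0],0,0.4],
    [[0.7,0.2,0],0,0.4]
  ]
}}

```text
time: 16.8
tool_pos: [0.4225, -0.1116, 0.1994]
tcp_rot: [-180.0, -0.0, 87.9]
ft_force: [0.7, 0.5, -1.2]
finger_gap: 0.0453
grip_force: 40.8
```

{"api": "arm_command", "payload": {
  "plan": [
    [[0.7,0.2,0],0,0.4],
    [[0.7,0.2,0],0,0.4],
    [[0.7,0.2,0],0,0.4],
    [[0.7,0.2,0],0,0.4],
    [[0.7,0.2,0],0,0.4],
    [[0.7,0.2,0],0,0.4],
    [[0.7,0.2,0],0,0.4],
    [[0.7,0.2,0],0,0.4],
    [[0.5,0.15,0],0,0.4],
    [[0.3,0.05,0],0,0.4],
    [[0,0,0],0,0.4],
    [[0,0,0],0,0.4]
  ]
}}

```text
time: 18.0
tool_pos: [0.5228, 0.2023, 0.1993]
tcp_rot: [-179.9, 0.1, 88.0]
ft_force: [0.0, -0.9, -1.2]
finger_gap: 0.0454
grip_force: 40.8
```

{"api": "arm_command", "payload": {
  "plan": [
    [[0.4,0.06,0],0,0.4],
    [[0.5,0.08,0],0,0.4],
    [[0.5,0.08,0],0,0.4],
    [[0.5,0.08,0],0,0.4],
    [[0.45,0.06,0],0,0.4],
    [[0,0,0],0,0.4],
    [[0,0,0],0,0.4]
  ]
}}

```text
time: 18.7
tool_pos: [0.5454, 0.3182, 0.1995]
tcp_rot: [-180.0, 0.1, 88.0]
ft_force: [0.9, 0.3, 0.0]
finger_gap: 0.0453
grip_force: 40.8
```

Run:
```python
from h import *
print(env.state()['tool_pos'])
for n in('side','top'):
    c=grab(n,'d'+n);hsv=cv2.cvtColor(c['color'],cv2.COLOR_BGR2HSV);W=cloud(c)
    for lo,hi in((.06,.24),(.03,.056)):
        b=(hsv[...,1]>110)&(abs(hsv[...,0]-116)<16)&(abs(W[...,0]-.545)<.12)&(abs(W[...,1]-.36)<.15)&(W[...,2]>lo)&(W[...,2]<hi)
        P=W[b];print(n,lo,len(P),np.percentile(P,[2,50,98],axis=0).round(3).tolist() if len(P) else '')
```

```text
[0.54544878 0.3182395  0.19952568]
side 0.06 88 [[0.521, 0.285, 0.139], [0.564, 0.326, 0.18], [0.571, 0.352, 0.212]]
side 0.03 113 [[0.48, 0.408, 0.046], [0.562, 0.441, 0.05], [0.627, 0.481, 0.054]]
top 0.06 0 
top 0.03 76 [[0.471, 0.414, 0.038], [0.511, 0.459, 0.047], [0.543, 0.483, 0.053]]
```

{"api": "arm_command", "payload": {
  "plan": [
    [[0,0,0.2],0,0.4],
    [[0,0,0.4],0,0.4],
    [[0,0,0.5],0,0.4],
    [[0,0,0.5],0,0.4],
    [[0,0,0.4],0,0.4],
    [[0,0,0.3],0,0.4],
    [[0,0,0.1],0,0.4],
    [[0,0,0],0,0.4],
    [[0,0,0],0,0.4]
  ]
}}

```text
time: 19.7
tool_pos: [0.5459, 0.32, 0.0807]
tcp_rot: [179.9, -0.0, 88.0]
ft_force: [-0.5, 0.3, -0.2]
finger_gap: 0.0454
grip_force: 40.8
```

{"api": "arm_command", "payload": {
  "plan": [
    [[0,0,0.05],0,0.4],
    [[0,0,0.05],0,0.4],
    [[0,0,0.05],0,0.4],
    [[0,0,0],0,0.4]
  ]
}}

```text
time: 20.1
tool_pos: [0.5454, 0.3195, 0.0721]
tcp_rot: [-180.0, 0.0, 88.0]
ft_force: [-0.3, -0.2, -0.2]
finger_gap: 0.0451
grip_force: 40.8
```

{"api": "arm_command", "payload": {
  "plan": [
    [[0,0,0.03],0,0.4],
    [[0,0,0.03],0,0.4],
    [[0,0,0],0,0.4],
    [[0,0,0],0,0.4]
  ]
}}

```text
time: 20.5
tool_pos: [0.5455, 0.3201, 0.0703]
tcp_rot: [180.0, -0.0, 88.0]
ft_force: [-0.9, -0.7, 6.1]
finger_gap: 0.0448
grip_force: 41.4
```

The floor carries it: 6 N upward at the expected height. I release.

{"api": "arm_command", "payload": {
  "plan": [
    [[0,0,-0.01],0,0.45],
    [[0,0,0],0,0.55],
    [[0,0,0],0,0.6],
    [[0,0,0],0,0.7],
    [[0,0,0],0,0.75],
    [[0,0,-0.1],0,0.75],
    [[0,0,-0.3],0,0.75],
    [[0,0,-0.6],0,0.75],
    [[0,0,-0.8],0,0.75],
    [[0,0,-0.6],0,0.75],
    [[0,0,0],0,0.75],
    [[0,0,0],0,0.75]
  ]
}}

```text
time: 21.7
tool_pos: [0.5458, 0.32, 0.1917]
tcp_rot: [179.9, -0.1, 88.0]
ft_force: [0.0, -0.1, -1.2]
finger_gap: 0.0638
grip_force: 0.0
```

```bash
python3 k2.py e
python3 - <<'E'
from knob import *
print(env.state()['tool_pos'],env.state()['ft_force'])
c=load('es');hsv=cv2.cvtColor(c['color'],cv2.COLOR_BGR2HSV);W=cloud(c)
for lo,hi,a,b_ in((.015,.1,.2,.4),(.03,.056,.4,.5)):
    b=(hsv[...,1]>110)&(abs(hsv[...,0]-116)<16)&(abs(W[...,0]-.545)<.12)&(W[...,1]>a)&(W[...,1]<b_)&(W[...,2]>lo)&(W[...,2]<hi)
    P=W[b];print(lo,len(P),np.percentile(P,[2,50,98],axis=0).round(3).tolist())
E
```

```text
side red 1 [317. 165.]
side [314 166   6   6  21] [316.4 168.7] [ 0.552 -0.172  0.181]
top red 0 
top [381 182   7   7  43] [384.  184.9] [ 0.552 -0.178  0.186]
top [408 198  11   3  20] [413.4 198.8] [ 0.519 -0.252  0.18 ]
[0.54509676 0.31926596 0.18949156] [-0.96924207 -0.74136073 -1.8037347 ]
0.015 71 [[0.522, 0.285, 0.019], [0.565, 0.333, 0.053], [0.57, 0.356, 0.076]]
0.03 104 [[0.48, 0.409, 0.044], [0.564, 0.441, 0.05], [0.629, 0.481, 0.054]]
```

The reel stands in the carton with its top at 76 mm, the lever has not moved and the old reels have not moved. I hand in.

```bash
python3 -c "
from station import env
print(env.hand_in())"
```

```text
the job is handed in; nothing more can be done
None
```

I handed the job in at about 22 s; no verdict came back, but by my measurements the lever is parked at about 1.28 rad (mark 1.30), the reel stands free on the floor of the carton's empty end, and the old reels have not moved; my first grip on the knob slipped partway, so I pushed the lever the rest with closed fingers.

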